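# Return the reagent bottles to their drip trays

## Robot

A 7-joint arm with a two-finger parallel gripper is mounted at the origin on the work surface. World frame = base frame: x ahead of the robot, y to its left, z up, the work surface at z = 0. Lengths are in m, angles in degrees, forces in N, time in s.
With the tool pointing down it reaches from about 0.35 to 0.775 m from the base axis. Payload 3.1 kg.
Tool frame: the origin (TCP) lies on the centre line of the jaws, within the pads' length; the fingertips stand 17 mm ahead of it and the grasp point (between the pads) lies 2 mm behind it (robot.tip_reach is the distance from the TCP to the fingertips, in m); z points along the fingers, y is the line along which they close (so a half turn about z gives the same grasp; the last joint's range is limited). The gripper opens to 85 mm and grips with 20 to 120 N. Pads are 22 mm wide; open, the fingers measure 114 mm over their backs; the gripper's body (76 mm by 85 mm) begins 54 mm behind the grasp point. The pads swing forward as they close: fully open they stand 13 mm farther back than shut.
Start: joints at [66.881, 17.813, 0.802, 86.603, -0.252, 75.585, -1.558], TCP at [0.195, -0.514, 0.248] pointing down, gripper open.
Joint ranges: [-154.91, 154.91], [-16.99, 109.72], [-72.82, 74.43], [7.12, 147.25], [-82.49, 262.49], [11.32, 116.49], [-174.64, 174.64]. Speed limits (degrees/s): [159.86, 159.86, 180, 180, 180, 180, 180].

## Interface

Orientations are given as [roll, pitch, yaw] about the fixed x, y, z axes, in that order (R = Rz(yaw) Ry(pitch) Rx(roll)).
In Python, from station import robot, fingers, vision, workorder, recognise gives the robot as it stands. Calls block until the motion is done:
- robot.move_to(position, orientation): joint-space move of the TCP to a pose.
- robot.line_to(position, orientation=None, velocity=0.15, f_stop=None): straight line of the TCP; orientation=None keeps the orientation; velocity is the mean speed in m/s. With f_stop (N) it stops when the force on the tool has changed by that much, and returns True; else False.
- robot.move_j(angles): joint-space move.
- fingers.gripper_to(opening, force=None): opening from 0.0 (shut) to 1.0 (fully open); force is the grip in N (None keeps the last); returns when the fingers have stopped.
- robot.pause(seconds).
- robot.inverse_kinematics(position, orientation): joint angles nearest the present ones, or None.
- vision.grab_frame(name): name is "side" or "top"; returns the picture (420x560x3 uint8, red, green, blue); there is no depth.
- vision.calibration(name): a dict with "mtx" (3x3 intrinsics, pixels), "extrinsics" (4x4, takes a point from world to camera coordinates). Camera axes: x right, y up, looking along -z (the intrinsics and any distortion apply to the point x, -y, -z); pixel columns grow to the right and rows downward; lengths in m; the calibration is good to about 2 mm. A picture is of the moment at which its call begins. calibration takes no time and is no camera call.
A pose or a line that the arm cannot do raises robot.PlanningError and nothing moves.
- workorder.close_job(): hands the job in; it is judged then, once.
Trained networks look in the newest picture that a camera, given by its name, has taken for a name from the list of things; names that differ only in an ending like _2 or _b are one class to them, and where a whole thing is asked for, a point or a joint stands for the part that bears it (a point fixed in the world has none). Each returns a list of dicts, best first, with "p" (0 to 1); they miss things now and then, are a little off and sometimes report something else, mostly with a low value. They report only what shows in the picture. A call takes as long as a camera call.
- recognise(label, camera): "rect" ([centre column, centre row, width, height] in pixels, round what is visible of it).
Readings, each from a call of its own:
- robot.current_time_s(): time.
- robot.current_joint_positions(): joint angles.
- robot.current_dq(): joint speeds.
- robot.current_joint_torque(): joint torques, N m.
- robot.current_tool_pos(): TCP position.
- robot.current_eef_rot(): TCP orientation.
- robot.current_contact_force(): force on the tool from outside, world axes, zero at the start.
- robot.current_torque(): the same for the moment, N m.
- robot.current_finger_gap(): opening from 0.0 (shut) to 1.0 (fully open).
- robot.current_gripper_force(): force on a finger pad.
Only numpy, scipy, OpenCV 4.12 (cv2) and the standard library are available. Lean on these libraries where they do the work, as an engineer would, in place of code of your own. Each camera call takes 0.05 s, during which the arm holds its last target. There are 200 camera calls.

## Task

Put the four capped amber bottles back in their white drip trays on the bench. Each tray has the outline of its own bottle's foot: the large round, the small round, the square and the oblong one. Set each bottle down, without dropping it, so that it stands upright and flat on the floor of its tray, and leave the two open glass beakers standing where they are.

Things in the scene. Friction and masses are not known exactly. Their poses are not given: they have to be found in the camera images.
- bottle_large_round: amber bottle with paper label and blue screw cap, standing upright, loose; round, body 54 mm across with straight sides up to 72 mm, then a shoulder; cap 34 mm across, top at 104 mm; about 220 g. Origin: centre of its underside, z up.
- bottle_small_round: amber bottle with paper label and blue screw cap, standing upright, loose; round, body 34 mm across with straight sides up to 46 mm, then a shoulder; cap 26 mm across, top at 70 mm; about 60 g. Origin: centre of its underside, z up.
- bottle_square: amber bottle with paper label and blue screw cap, standing upright, loose; square foot 46 x 46 mm, straight sides up to 62 mm, then a shoulder; cap 30 mm across, top at 90 mm; about 150 g. Origin: centre of its underside, z up. x and y square to its sides.
- bottle_oblong: amber bottle with paper label and blue screw cap, standing upright, loose; oblong foot 72 mm along its x, 40 mm along its y, straight sides up to 70 mm, then a shoulder; cap 30 mm across, top at 98 mm; about 180 g. Origin: centre of its underside, z up.
- tray_large_round: low white drip tray, open at the top, fixed to the bench; floor 4 mm thick, wall 4 mm thick, rim 14 mm above the bench; round, 74 mm across inside. Origin: centre of its underside, z up.
- tray_small_round: low white drip tray, open at the top, fixed to the bench; floor 4 mm thick, wall 4 mm thick, rim 14 mm above the bench; round, 54 mm across inside. Origin: centre of its underside, z up.
- tray_square: low white drip tray, open at the top, fixed to the bench; floor 4 mm thick, wall 4 mm thick, rim 14 mm above the bench; square, 66 x 66 mm inside. Origin: centre of its underside, z up. x and y square to its walls.
- tray_oblong: low white drip tray, open at the top, fixed to the bench; floor 4 mm thick, wall 4 mm thick, rim 14 mm above the bench; oblong, 92 mm along its x and 60 mm along its y inside. Origin: centre of its underside, z up.
- beaker_tall: open glass beaker, empty, loose, 56 mm across, 85 mm tall; to be left alone. Origin: centre of its underside, z up.
- beaker_low: open glass beaker, empty, loose, 68 mm across, 55 mm tall; to be left alone. Origin: centre of its underside, z up.

How it is judged (in metres and radians):
At the end, for the whole second after the job is handed in: Each bottle stands in the tray of its own outline: centres within 16 mm, underside 1 to 8 mm above the tray's underside (floor at 4 mm), within 0.08 rad of upright, released and at rest; both beakers within 0.2 rad of upright and 30 mm of where they began (horizontal distance between bottle_large_round and tray_large_round below 0.016 m and z of bottle_large_round in the frame of tray_large_round between 0.001 and 0.008 m and angle between each of bottle_large_round, bottle_small_round, bottle_square, bottle_oblong's own z axis and vertical below 0.08 rad and linear speed of each of bottle_large_round, bottle_small_round, bottle_square, bottle_oblong below 0.02 m/s and horizontal distance between bottle_small_round and tray_small_round below 0.016 m and z of bottle_small_round in the frame of tray_small_round between 0.001 and 0.008 m and horizontal distance between bottle_square and tray_square below 0.016 m and z of bottle_square in the frame of tray_square between 0.001 and 0.008 m and horizontal distance between bottle_oblong and tray_oblong below 0.016 m and z of bottle_oblong in the frame of tray_oblong between 0.001 and 0.008 m and distance of each of beaker_tall, beaker_low from where it was at the start of the episode below 0.03 m and angle between each of beaker_tall, beaker_low's own z axis and vertical below 0.2 rad); the robot touches nothing.
It fails at once if the large round bottle is let go (dropped or thrown) with its underside more than 30 mm above the bench (height (world z) of bottle_large_round above 0.03 m and contact force between bottle_large_round and the fingers below 0.05 N).
It fails at once if the small round bottle is let go (dropped or thrown) with its underside more than 30 mm above the bench (height (world z) of bottle_small_round above 0.03 m and contact force between bottle_small_round and the fingers below 0.05 N).
It fails at once if the square bottle is let go (dropped or thrown) with its underside more than 30 mm above the bench (height (world z) of bottle_square above 0.03 m and contact force between bottle_square and the fingers below 0.05 N).
It fails at once if the oblong bottle is let go (dropped or thrown) with its underside more than 30 mm above the bench (height (world z) of bottle_oblong above 0.03 m and contact force between bottle_oblong and the fingers below 0.05 N).
It fails at once if a beaker is moved more than 30 mm or tipped (distance of any of beaker_tall, beaker_low from where it was at the start of the episode above 0.03 m or angle between any of beaker_tall, beaker_low's own z axis and vertical above 0.4 rad).
It also fails if it takes over 96 s, if anything falls off the work surface, if the arm or the gripper's body presses on something with over 40 N, if the wrist force passes 120 N, or if a joint passes its speed limit or range.

## Working session

There is one attempt and no reset: what is moved stays moved. The work goes in short steps, each a Python script; the robot and the scene stay as the last script left them, time stands still between calls to the robot, and variables do not carry over. Pictures are saved under pics/ and viewed, at most 14 in all, crops included, and the job is handed in when it is done.

```bash
mkdir -p pics; ls
python3 - <<'E'
from station import robot, fingers, vision, workorder, recognise
import cv2
for c in ("top","side"):
    im=vision.grab_frame(c); cv2.imwrite(f"pics/{c}0.png",im[...,::-1])
    k=vision.calibration(c); print(c,k)
    for n in ["bottle_large_round","bottle_small_round","bottle_square","bottle_oblong","tray_large_round","tray_small_round","tray_square","tray_oblong","beaker_tall","beaker_low"]:
        print(n,[(round(d["p"],2),[round(float(v)) for v in d["rect"]]) for d in recognise(n,c)][:3])
print(robot.current_time_s(),robot.current_eef_rot())
E
```

```text
pics
top {'mtx': array([[463.04960124,   0.        , 285.73854371],
       [  0.        , 463.04960124, 213.57359621],
       [  0.        ,   0.        ,   1.        ]]), 'extrinsics': array([[ 0.02640207, -0.99962353,  0.00746555, -0.02109902],
       [ 0.99335446,  0.02707195,  0.11186615, -0.52291605],
       [-0.11202614,  0.00446244,  0.99369524, -1.27025286],
       [ 0.        ,  0.        ,  0.        ,  1.        ]])}
bottle_large_round [(0.64, [423, 217, 24, 21]), (0.37, [261, 164, 23, 32])]
bottle_small_round [(0.45, [374, 180, 18, 13])]
bottle_square [(0.71, [241, 237, 20, 22])]
bottle_oblong [(0.67, [261, 161, 25, 29])]
tray_large_round [(0.82, [320, 169, 33, 28]), (0.56, [314, 244, 23, 23])]
tray_small_round [(0.67, [316, 245, 26, 24])]
tray_square [(0.83, [384, 265, 27, 31])]
tray_oblong [(0.74, [180, 258, 35, 42])]
beaker_tall [(0.84, [143, 205, 25, 19])]
beaker_low [(0.6, [189, 178, 24, 26]), (0.38, [383, 266, 33, 35])]
side {'mtx': array([[519.65614962,   0.        , 270.86289606],
       [  0.        , 519.65614962, 208.58293392],
       [  0.        ,   0.        ,   1.        ]]), 'extrinsics': array([[-0.99188889, -0.12644859,  0.01292977,  0.50579702],
       [ 0.09207655, -0.64466783,  0.75889742, -0.06771159],
       [-0.08762611,  0.75393245,  0.65108181, -1.1521582 ],
       [ 0.        ,  0.        ,  0.        ,  1.        ]])}
bottle_large_round [(0.69, [283, 112, 22, 43])]
bottle_small_round [(0.59, [239, 142, 14, 27])]
bottle_square [(0.63, [287, 244, 31, 47])]
bottle_oblong [(0.91, [198, 215, 34, 52]), (0.23, [304, 195, 28, 21])]
tray_large_round [(0.88, [219, 185, 37, 30])]
tray_small_round [(0.64, [303, 196, 27, 20])]
tray_square [(0.73, [333, 151, 35, 28])]
tray_oblong [(0.97, [311, 325, 66, 46])]
beaker_tall [(0.78, [230, 345, 37, 58])]
beaker_low [(0.74, [197, 292, 36, 41]), (0.48, [288, 244, 31, 47])]
1.1 [-1.79995676e+02  6.10791096e-04  2.07340135e+01]
```

Run:
```python
import cv2
a=cv2.imread("pics/top0.png")[120:300,110:470]
cv2.imwrite("pics/top0c.png",cv2.resize(a,(800,400),interpolation=cv2.INTER_CUBIC))
b=cv2.imread("pics/side0.png")[80:390,140:400]
cv2.imwrite("pics/side0c.png",cv2.resize(b,(503,600),interpolation=cv2.INTER_CUBIC))
```

```text
(no output)
```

View pics/top0c.png

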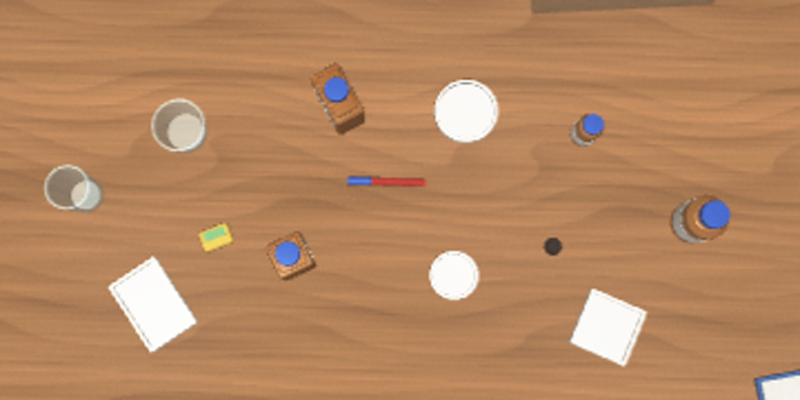

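View pics/side0c.png

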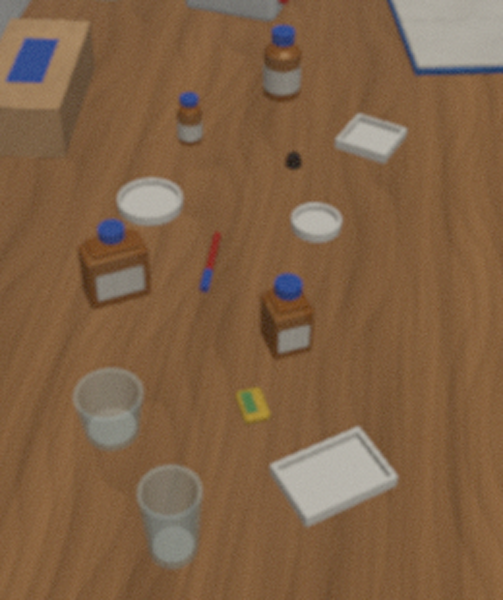

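```bash
cat > loc.py <<'E'
import cv2, numpy as np
from station import vision
H=dict(bottle_large_round=.104,bottle_small_round=.070,bottle_square=.090,bottle_oblong=.098)
def ray(c,uv,z):
    k=vision.calibration(c); E=k["extrinsics"]; R,t=E[:3,:3],E[:3,3]
    d=np.linalg.inv(k["mtx"])@np.array([uv[0],uv[1],1.]); d=R.T@(d*[1,-1,-1]); o=-R.T@t
    return (o+d*(z-o[2])/d[2])[:2]
def blobs(im,mask,amin,amax=4000):
    n,l,s,c=cv2.connectedComponentsWithStats(mask.astype(np.uint8))
    return [(c[i],s[i,4],l==i) for i in range(1,n) if amin<=s[i,4]<=amax]
def blue(im):
    h=cv2.cvtColor(im,cv2.COLOR_RGB2HSV); return (abs(h[...,0].astype(int)-112)<14)&(h[...,1]>140)&(h[...,2]>70)
def white(im):
    h=cv2.cvtColor(im,cv2.COLOR_RGB2HSV); return (h[...,1]<45)&(h[...,2]>150)
def near(bl,uv,r): 
    b=[x for x in bl if np.hypot(*(x[0]-uv))<r]; return max(b,key=lambda x:x[1]) if b else None
def sil(c,xy,yaw,size,z0,z1):
    "box silhouette corners in pixels"
    k=vision.calibration(c);E=k["extrinsics"];a=np.radians(yaw);P=[]
    for sx in(-.5,.5):
        for sy in(-.5,.5):
            x,y=sx*size[0],sy*size[1]
            for z in(z0,z1): P.append([xy[0]+x*np.cos(a)-y*np.sin(a),xy[1]+x*np.sin(a)+y*np.cos(a),z,1])
    p=(np.array(P)@E.T)[:,:3]*[1,-1,-1]; p=p@k["mtx"].T; return p[:,:2]/p[:,2:]
E
python3 - <<'E'
from loc import *
from station import vision
ims={c:cv2.imread(f"pics/{c}0.png")[...,::-1].copy() for c in("top","side")}
cap=dict(top=dict(bottle_large_round=(431,217),bottle_small_round=(377,176),bottle_square=(239,234),bottle_oblong=(261,160)),
 side=dict(bottle_large_round=(286,98),bottle_small_round=(238,131),bottle_square=(288,228),bottle_oblong=(197,199)))
B={}
for n in H:
    for c,dz in(("top",.003),("side",.006)):
        b=near(blobs(ims[c],blue(ims[c]),12),cap[c][n],8)
        if b: 
            xy=ray(c,b[0],H[n]-dz); B[n,c]=xy; print(n,c,b[0].round(1),b[1],xy.round(4))
        else: print(n,c,"none")
tr=dict(top=dict(tray_large_round=(320,169),tray_small_round=(315,244),tray_square=(384,266),tray_oblong=(179,257)),
 side=dict(tray_large_round=(219,185),tray_small_round=(303,196),tray_square=(333,151),tray_oblong=(311,325)))
for n in tr["top"]:
    for c in("top","side"):
        b=near(blobs(ims[c],white(ims[c]),100),tr[c][n],10)
        if not b: print(n,c,"none"); continue
        ys,xs=np.nonzero(b[2]); w=np.array([ray(c,p,.010) for p in zip(xs,ys)])
        r=cv2.minAreaRect((w*1000).astype(np.float32)); (cx,cy),(a,d),th=r
        if a<d: th+=90
        print(n,c,b[1],w.mean(0).round(4),"rect",round(cx,1),round(cy,1),round(a,1),round(d,1),"long yaw",round(th,1))
# yaw of the two boxy bottles: amber (not wood) mask vs box silhouette
for n,sz,h in(("bottle_square",(.046,.046),.062),("bottle_oblong",(.072,.040),.070)):
    xy=np.mean([B[n,c] for c in("top","side") if (n,c) in B],0); best=[]
    g={c:cv2.GaussianBlur(cv2.cvtColor(ims[c],cv2.COLOR_RGB2LAB).astype(np.float32),(0,0),.7) for c in ims}
    for yaw in range(0,180,3):
        s=0
        for c in ims:
            m=np.zeros(ims[c].shape[:2],np.uint8); hull=cv2.convexHull(sil(c,xy,yaw,sz,0,h).astype(np.float32))
            cv2.fillConvexPoly(m,(hull*16).round().astype(int),1,shift=4)
            ring=cv2.dilate(m,np.ones((5,5)))-m; inn=m-cv2.erode(m,np.ones((5,5)))
            s+=np.linalg.norm(g[c][inn>0].mean(0)-g[c][ring>0].mean(0))
        best.append((round(float(s),1),yaw))
    print(n,xy.round(4),sorted(best)[::-1][:8])
E
```

```text
bottle_large_round top [431.4 216.2] 112 [ 0.5188 -0.3938]
bottle_large_round side [286.4  97.4] 56 [ 0.5178 -0.3895]
bottle_small_round top [376.5 175.5] 52 [ 0.6314 -0.254 ]
bottle_small_round side [237.1 131. ] 30 [ 0.632  -0.2539]
bottle_square top [239.3 233.6] 79 [0.4596 0.1156]
bottle_square side [288.6 227.7] 113 [0.4597 0.1192]
bottle_oblong top [261.  159.7] 77 [0.6604 0.0638]
bottle_oblong side [197.4 198.7] 83 [0.6598 0.0651]
tray_large_round top 631 [ 0.6558 -0.1004] rect 656.0 -101.1 79.3 77.9 long yaw 1.2
tray_large_round side 512 [ 0.6563 -0.0984] rect 656.0 -100.6 82.5 79.8 long yaw 70.6
tray_small_round top 375 [ 0.4426 -0.0886] rect 442.5 -88.0 59.4 59.5 long yaw 91.3
tray_small_round side 315 [ 0.4436 -0.0873] rect 443.2 -89.4 61.1 59.8 long yaw 62.6
tray_square top 715 [ 0.3823 -0.2853] rect 382.3 -285.5 76.1 74.6 long yaw 67.8
tray_square side 382 [ 0.383  -0.2815] rect 381.8 -287.1 75.7 76.2 long yaw 158.6Traceback (most recent call last):
  File "<stdin>", line 19, in <module>
  File "loc.py", line 5, in ray
    k=vision.calibration(c); E=k["extrinsics"]; R,t=E[:3,:3],E[:3,3]
ValueError: time passes only in moves, steps and waits
```

```bash
sed -i 's/^from station import vision/from station import vision\nK={c:vision.calibration(c) for c in("top","side")}/; s/k=vision.calibration(c)/k=K[c]/' loc.py
python3 - <<'E'
from loc import *
from station import robot
ims={c:cv2.imread(f"pics/{c}0.png")[...,::-1].copy() for c in("top","side")}
for c,uv in(("top",(179,257)),("side",(311,325))):
    b=near(blobs(ims[c],white(ims[c]),100),uv,10); ys,xs=np.nonzero(b[2]); w=np.array([ray(c,p,.010) for p in zip(xs,ys)])
    print(c,b[1],w.mean(0).round(4),cv2.minAreaRect((w*1000).astype(np.float32)))
g={c:cv2.GaussianBlur(cv2.cvtColor(ims[c],cv2.COLOR_RGB2LAB).astype(np.float32),(0,0),.7) for c in ims}
for n,sz,h,xy in(("bottle_square",(.046,.046),.062,(.4597,.1174)),("bottle_oblong",(.072,.040),.070,(.6601,.0645))):
    best=[]
    for yaw in range(0,180,3):
        s=0
        for c in ims:
            m=np.zeros(ims[c].shape[:2],np.uint8); hull=cv2.convexHull(sil(c,xy,yaw,sz,0,h).astype(np.float32))
            cv2.fillConvexPoly(m,(hull*16).round().astype(int),1,shift=4)
            ring=cv2.dilate(m,np.ones((5,5)))-m; inn=m-cv2.erode(m,np.ones((5,5)))
            s+=np.linalg.norm(g[c][inn>0].mean(0)-g[c][ring>0].mean(0))
        best.append((round(float(s),1),yaw))
    best.sort(reverse=True); print(n,best[:8])
    y=best[0][1]
    for c in ims: cv2.polylines(ims[c],[(cv2.convexHull(sil(c,xy,y,sz,0,h).astype(np.float32))*16).astype(int)],True,(0,255,0),1,shift=4)
a=ims["top"][130:270,210:290,::-1]; b=ims["side"][180:270,170:320,::-1]
b=cv2.resize(b,(500,300)); a=cv2.resize(a,(300,525)); o=np.zeros((525,800,3),np.uint8); o[:,:300]=a; o[:300,300:]=b
cv2.imwrite("pics/fit.png",o)
for y in range(-180,180,30):
  print(y,[ (lambda q: None if q is None else [int(q[0]),int(q[6])])(robot.inverse_kinematics(p,[180,0,y])) for p in([.5185,-.392,.055],[.632,-.254,.034],[.46,.117,.05],[.66,.0645,.053],[.656,-.1,.2],[.3825,-.285,.2])])
E
```

```text
top 884 [0.3953 0.2917] ((395.30963134765625, 291.640380859375), (100.90301513671875, 68.83857727050781), 35.498050689697266)
side 1615 [0.3968 0.2941] ((395.77435302734375, 291.483154296875), (101.15699005126953, 71.33607482910156), 35.470741271972656)
bottle_square [(30.5, 114), (30.5, 24), (29.8, 117), (29.8, 27), (29.1, 111), (29.1, 21), (27.7, 108), (27.7, 18)]
bottle_oblong [(40.2, 30), (40.0, 27), (38.9, 33), (36.7, 24), (36.2, 36), (33.9, 21), (33.6, 39), (31.7, 42)]
-180 [[54, 109], [39, 93], [27, 40], [23, 54], [28, 82], [60, 117]]
-150 [[69, 123], [52, 109], [29, 69], [25, 81], [38, 102], [83, 136]]
-120 [[24, -164], [52, 139], [29, 99], [25, 111], [38, 132], [29, -174]]
-90 [[27, -137], [15, -154], [29, 129], [25, 141], [9, -174], [32, -144]]
-60 [[31, -110], [18, -128], [-63, -128], [1, -164], [12, -145], [35, -115]]
-30 [[34, -83], [22, -100], [12, -154], [4, -137], [15, -117], [38, -86]]
0 [[37, -56], [25, -74], [16, -127], [8, -110], [17, -89], [40, -56]]
30 [[40, -28], [27, -46], [23, -104], [10, -81], [21, -61], [43, -27]]
60 [[43, 0], [30, -18], [27, -78], [12, -54], [22, -33], [47, 1]]
90 [[45, 27], [32, 9], [25, -46], [17, -28], [25, -5], [51, 30]]
120 [[48, 54], [35, 37], [26, -17], [21, -2], [28, 22], [54, 59]]
150 [[51, 82], [37, 64], [27, 11], [22, 25], [29, 51], [57, 88]]
```

View pics/fit.png

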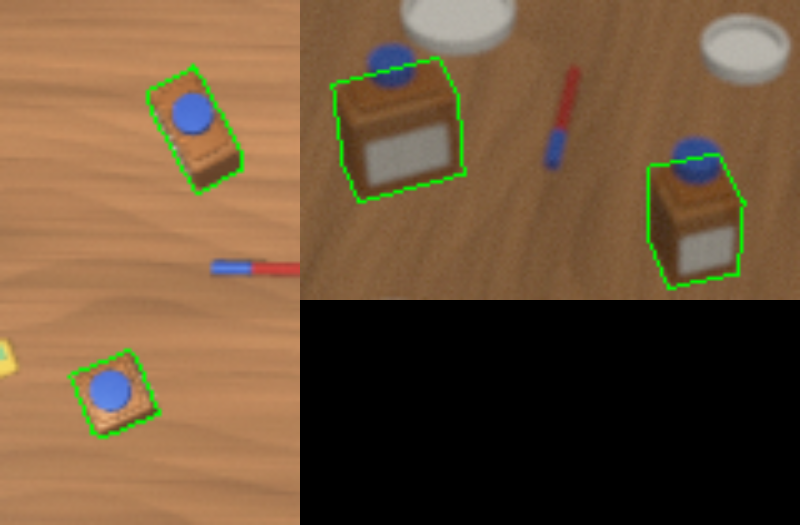

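```bash
cat > act.py <<'E'
from station import robot, fingers
import sys
T=.19
def hop(b,yb,t,yt,zg,force=40):
    robot.move_to([*b,T],[180,0,yb]); fingers.gripper_to(1.0)
    print("tool",robot.current_tool_pos(),robot.current_time_s())
    if robot.line_to([*b,zg],velocity=.15,f_stop=12): print("hit going down",robot.current_tool_pos()); sys.exit()
    fingers.gripper_to(0.0,force)
    print("gap mm",85*robot.current_finger_gap(),"force",robot.current_gripper_force())
    if robot.current_finger_gap()<.25: print("missed"); sys.exit()
    robot.line_to([*b,T],velocity=.15)
    robot.move_to([*t,T],[180,0,yt])
    robot.line_to([*t,zg+.012],velocity=.15)
    print("held",85*robot.current_finger_gap(),robot.current_gripper_force())
    print("touch",robot.line_to([*t,zg+.0025],velocity=.02,f_stop=5),robot.current_tool_pos()[2]-zg)
    fingers.gripper_to(1.0)
    robot.line_to([*t,T],velocity=.2); print("t",robot.current_time_s())
E
python3 - <<'E'
from act import *
hop((.5185,-.392),60,(.656,-.100),60,.055)
from loc import *
for c in("top","side"): 
    im=vision.grab_frame(c); cv2.imwrite(f"pics/{c}1.png",im[...,::-1])
a=cv2.imread("pics/top1.png")[130:290,240:450]; b=cv2.imread("pics/side1.png")[90:250,180:390]
cv2.imwrite("pics/v1.png",cv2.resize(np.hstack([a,b]),(800,305)))
E
```

```text
tool [ 0.51720465 -0.39368553  0.19047966] 2.6333
gap mm 52.51812390093161 force 42.54980793921277
held 52.16351011391176 42.276887744665146
touch True 0.005447039728570739
t 8.975
```

View pics/v1.png

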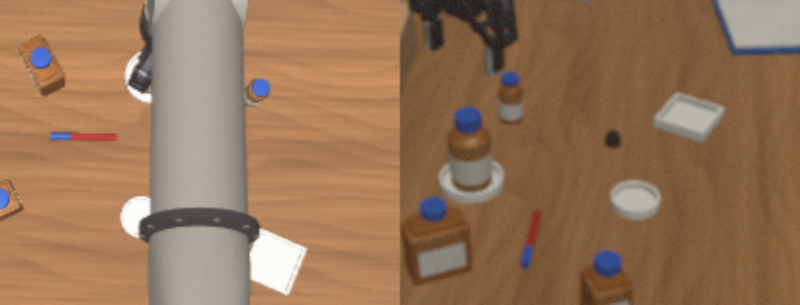

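The large round bottle stands upright in its round tray (side crop, about 469,150). I'll move the other three next.

Run:
```python
from act import *
hop((.632,-.254),60,(.443,-.0885),60,.034,30)
hop((.660,.0645),28,(.3955,.2917),35.5,.053)
hop((.4597,.1174),114,(.3823,-.2855),68,.046)
robot.move_to([.195,-.514,.248],[180,0,20.7])
from loc import *
for c in("top","side"): 
    im=vision.grab_frame(c); cv2.imwrite(f"pics/{c}2.png",im[...,::-1])
    m=blobs(im,blue(im),20)
    for n,t in dict(bottle_large_round=(.656,-.1006),bottle_small_round=(.4427,-.0885),bottle_square=(.3823,-.286),bottle_oblong=(.3955,.2917)).items():
        e=min(([ray(c,b[0],H[n]+.004-(.003 if c=="top" else .006))-t for b in m]),key=np.linalg.norm); print(c,n,(e*1000).round(1))
a=cv2.imread("pics/top2.png")[120:300,110:470]; b=cv2.imread("pics/side2.png")[80:390,140:400]
o=np.zeros((600,800,3),np.uint8); o[:225,:450]=cv2.resize(a,(450,225)); o[:417,450:]=cv2.resize(b,(350,417)); cv2.imwrite("pics/v2.png",o)
```

```text
tool [ 0.63265947 -0.25160823  0.18986293] 9.9583
gap mm 33.0895995225104 force 30.047724307514727
held 32.60426410179029 29.833613529335707
touch True 0.004423602269727288
t 16.8667
tool [0.65972436 0.06265983 0.19057371] 18.1167
gap mm 39.72430088864075 force 40.34297525882721
held 39.283673750132756 39.94579553604126
touch True 0.004606181154508733
t 24.7917
tool [0.45957914 0.11788279 0.18999311] 26.5333
gap mm 45.99559880375063 force 40.90987721050624
held 46.149695424357866 40.44408250192646
touch True 0.004790350033876664
t 33.4917
top bottle_large_round [-0.9 -0.4]
top bottle_small_round [-0.4 -0.7]
top bottle_square [-0.5 -0.6]
top bottle_oblong [-0.5 -0.8]
side bottle_large_round [-0.9  2.2]
side bottle_small_round [-0.   0.4]
side bottle_square [-0.8  2.6]
side bottle_oblong [0.4 2.3]
```

View pics/v2.png

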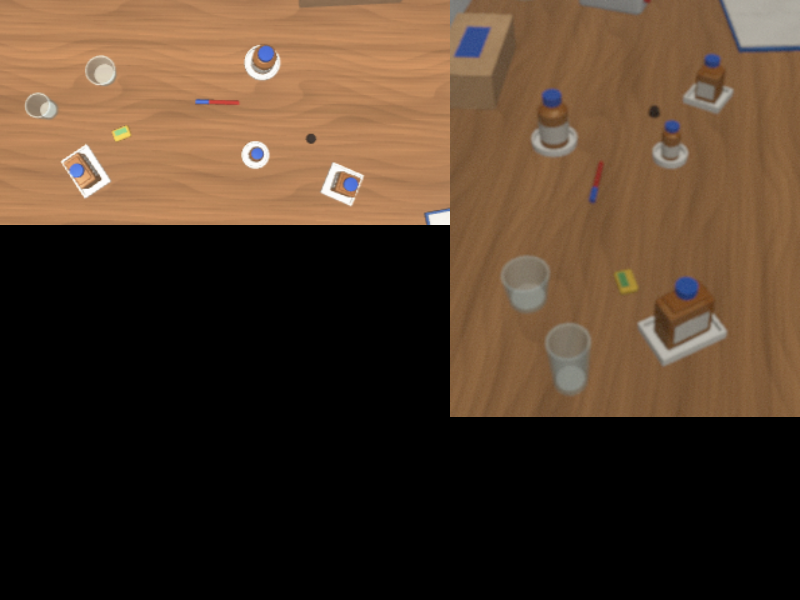

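All four bottles stand upright and centred in their own trays: large round at (554,125), small round (670,143), square (710,80) and oblong (685,315). The beakers at (525,285) and (569,358) have not moved.

```bash
python3 -c "
from station import workorder
print(workorder.close_job())"
```

```text
the job is handed in; nothing more can be done
None
```

I put all four bottles upright in their own trays, centred to within about 3 mm by the last pictures, left both beakers where they were and handed the job in; no verdict came back.

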